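Shut the filled pill organizer and tilt it out of the half-covered caddy

TASK

The long pill organizer lies in the wooden bedside caddy, its back half under the caddy's fixed cover, and has just been filled. While it still lies there, press its open lid fully shut so that no pills can spill; then draw it out through the caddy's narrow opening, open end first and tilted, because it is longer than the opening. Finish while still holding it in the gripper, level and lid up, lifted at least 5 cm above the caddy's top and touching nothing else; do not disturb the tumbler, the reading stand, the pillbox keychain or the hair clip.

Things in the scene. Friction and masses are not known exactly. Their poses are not given: they have to be found in the camera images.
- organizer: Pill organizer: loose white strip with blue lids, 200 (x) x 36 (y) x 24 high (20 body, 4 lid), 0.1-0.2 kg. Origin: centre of its underside. The +x half is permanently lidded and lies under the caddy's cover; the -x half has open pill cells and the hinged lid. Axes parallel to the caddy's within 0.06 rad. Grip it across its sides (along y) near x = -45, fingertips near its underside.
- front_end (a point): middle of the lower edge of the organizer's -x end (x = -100, z = 0 in its frame), the end in the open half of the caddy
- back_end (a point): middle of the lower edge of the organizer's +x end (x = +100, z = 0), the end under the cover
- lid (a joint): Hinge of the open lid, rad: 0 = shut flat; starts at 1.5 to 1.8 (standing up). Plate 96 x 33 x 4; the hinge runs along the organizer's x from -98 to -2 at y = +16.5, z = 22; shut, it reaches to y = -16.5. Light friction (8 mN m) keeps it at any angle; sweep it well over from its +y side towards -y while sinking, then press it flat (straight down on the edge of a steep lid jams).
- lid_edge (a point): middle of the lid's free long edge, 33 mm from the hinge
- caddy: Pale wooden box, fixed, 242 (x) x 176 (y) outside, origin: centre of its underside. Walls 8 thick, floor top at z = 6, inside 226 x 160. Front (-x) and side walls reach z = 60. A fixed cover (underside z = 74, top 82, closed at sides and back) lies over the back from x = +13 on, leaving an opening 126 x 160 from x = -113 to +13.
- cover_edge (a point): middle of the lower front edge of the caddy's cover (caddy frame x = 13, y = 0, z = 74)
- front_rim (a point): middle of the top of the caddy's front wall (x = -117, y = 0, z = 60)
- tumbler: bystander: glass tumbler, 70 across, 100 high, origin under its centre, standing on a round bamboo coaster 96 across and 6 high
- stand: bystander: folding aluminium reading stand, base 150 x 200, about 170 high, origin under its base
- keychain: bystander: small pillbox keychain 45 x 28 x 14 with a ring, origin under its centre
- hair_clip: bystander: silver metal hair clip 65 x 12 x 8, origin under its centre
Things that resemble listed ones, but are neither listed nor needed, are in the scene too. Of the things that look like the organizer, the smallest one is meant.

How it is judged (in metres and radians):
On the way, in this order (a step that is already met when the one before it is completed fails the run):
1. the lid is pressed shut while the organizer lies in the caddy (value of joint lid below 0.1 rad and height (world z) of each of front_end, back_end below 0.04 m), for 0.2 s.
2. the organizer is tilted, lid shut: its front end above the front wall, its back end still in the caddy under the cover (value of joint lid below 0.15 rad and height (world z) of front_end above 0.06 m and height (world z) of back_end below 0.05 m and x of back_end in the frame of caddy above 0.013 m), for 0.1 s.
At the end, for the whole second after the job is handed in: Gripper holds the organizer still: both ends of its underside over 130 mm above the work surface (5 cm above the caddy), level within 0.2 rad, lid up and shut (under 0.12 rad), not touching caddy, stand or tumbler; the four bystanders within 20 mm of their starts (height (world z) of each of front_end, back_end above 0.13 m and angle between organizer's own z axis and vertical below 0.2 rad and value of joint lid below 0.12 rad and contact force between the fingers and organizer above 0.5 N and contact force between organizer and caddy below 0.05 N and contact force between organizer and stand below 0.05 N and contact force between organizer and tumbler below 0.05 N and linear speed of organizer below 0.03 m/s and distance of each of tumbler, stand, keychain, hair_clip from where it was at the start of the episode below 0.02 m); the arm keeps its last pose, push and grip.
It fails at once if the organizer is tilted with its lid open (pills spill) (angle between organizer's own z axis and vertical above 0.35 rad and value of joint lid above 0.3 rad).
It fails at once if a bystander is disturbed (distance of any of tumbler, stand, keychain, hair_clip from where it was at the start of the episode above 0.03 m or angle between tumbler's own z axis and vertical above 0.5 rad).
It also fails if it takes over 53 s, if anything falls off the work surface, if the arm or the gripper's body presses on something with over 40 N, if the wrist force passes 120 N, or if a joint passes its speed limit or range.

ROBOT

A 6-joint arm with a two-finger parallel gripper is mounted at the origin on the work surface. World frame = base frame: x ahead of the robot, y to its left, z up, the work surface at z = 0. Lengths are in m, angles in degrees, forces in N, time in s.
With the tool pointing down it reaches from about 0.25 to 0.725 m from the base axis. Payload 9.7 kg.
Tool frame: the origin (TCP) lies between the finger pads; the fingertips stand 25 mm ahead of it and the grasp point (between the pads) lies 6 mm ahead of it; z points along the fingers, y is the line along which they close (so a half turn about z gives the same grasp; the last joint's range is limited). The gripper opens to 85 mm and grips with 20 to 120 N. Pads are 22 mm wide; open, the fingers measure 114 mm over their backs; the gripper's body (76 mm by 85 mm) begins 54 mm behind the grasp point. The pads swing forward as they close: fully open they stand 13 mm farther back than shut.
Start: joints at [64.572, 4.979, 10.078, 95.1, 0, 90], TCP at [0.236, 0.497, 0.256] pointing down, gripper open.
Joint ranges: [-179.16, 179.16], [-48.56, 103.87], [-65.8, 70.77], [-126.05, 130.52], [-82.76, 87.17], [-180, 180]. Speed limits (degrees/s): [127.2, 127.2, 147.25, 180, 180, 180].

INTERFACE

Orientations are given as [roll, pitch, yaw] about the fixed x, y, z axes, in that order (R = Rz(yaw) Ry(pitch) Rx(roll)).
In Python, from workcell import bot gives the robot as it stands. The module is installed in compiled form; this text tells all that it offers.
- The arm moves only by the shell command python3 -m pendant 'ROWS' [FORCE]. ROWS is a JSON object whose key "increments" holds a list of rows, 1 to 5 of them, each of 5 numbers: dx, dy, dz in m, then a turn about the tool's z in degrees, then the finger opening in m; each row is the pose to reach, as a shift and turn from the pose commanded when the command began, along the tool's axes at that moment; what a row does not reach only later rows make up. A row lasts 1/12 s, in which the tool goes at most 0.0417 m and 7.16 degrees, less where a joint would pass 70% of its speed; a pose out of reach is approached as far as the arm can. The fingers move at their own pace and stop on an object; FORCE is the grip in N (left out, the last holds). Time passes only in rows, so rows that do not move let the fingers close. It prints the time, the measured TCP pose, the force, the opening and the grip force at its end. Input that does not fit is refused with a message, and nothing moves.
- bot.get_obs(): the state, without advancing time (a new reading comes with each control period).
- bot.camera(name): name is "scene" or "top" or "wrist"; returns the picture (400x640x3 uint8, blue, green, red); there is no depth.
- bot.camera_info(name): a dict with "mtx" (3x3 intrinsics, pixels), "k1" (the pictures are not rectified: a ray, as slopes to the right and down, at radius r is drawn at 1 + k1 r^2 times it, then the intrinsics apply), "extrinsics" (4x4, takes a point from camera to world coordinates). Camera axes: x right, y down, z forward; pixel columns grow to the right and rows downward; lengths in m; the calibration is good to about 2 mm. A picture is of the moment at which its call begins: read the wrist's pose just before it. camera_info takes no time and is no camera call; for the wrist camera it gives the pose at the moment of the call.
- bot.job_done(): hands the job in; it is judged then, once.
The state is a dict: "time": time; "q": joint angles; "qd": joint speeds; "joint_efforts": joint torques, N m; "ee_pos": TCP position; "tcp_rot": TCP orientation; "wrist_force": force on the tool from outside, world axes, zero at the start; "torque": the same for the moment, N m; "opening": finger opening in m; "grasp_force": force on a finger pad.
Only numpy, scipy, OpenCV 4.12 (cv2) and the standard library are available. Lean on these libraries where they do the work, as an engineer would, in place of code of your own. Each camera call takes 0.05 s, during which the arm holds its last target. There are 200 camera calls.

## Working session

There is one attempt and no reset: what is moved stays moved. The work goes in short steps, Python scripts to look and compute and a shell command to move; the robot and the scene stay as the last step left them, time stands still between calls to the robot, and variables do not carry over. Pictures are saved under pics/ and viewed, at most 10 in all, crops included, and the job is handed in when it is done.

```bash
mkdir -p pics
cat > h.py <<'E'
import numpy as np, cv2
from workcell import bot
def ray(name,uv,info=None):
    i=info or bot.camera_info(name); K=np.array(i["mtx"]);E=np.array(i["extrinsics"])
    d=np.array([(uv[0]-K[0,2])/K[0,0],(uv[1]-K[1,2])/K[1,1]]); s=d.copy()
    for _ in range(30): s=d/(1+i["k1"]*(s@s))
    return E[:3,3],E[:3,:3]@np.array([s[0],s[1],1])
def atz(name,uv,z,info=None):
    o,d=ray(name,uv,info); return o+d*(z-o[2])/d[2]
def proj(name,p,info=None):
    i=info or bot.camera_info(name); K=np.array(i["mtx"]);E=np.array(i["extrinsics"])
    c=E[:3,:3].T@(np.array(p)-E[:3,3]); s=c[:2]/c[2]; s=s*(1+i["k1"]*(s@s))
    return s*[K[0,0],K[1,1]]+K[:2,2]
def tri(rays):
    A=0;b=0
    for o,d in rays:
        d=d/np.linalg.norm(d);P=np.eye(3)-np.outer(d,d);A=A+P;b=b+P@o
    return np.linalg.solve(A,b)
E
python3 - <<'E'
from h import *
for n in("scene","top"): cv2.imwrite(f"pics/{n}0.png",bot.camera(n)); i=bot.camera_info(n); print(np.round(i["extrinsics"],3),i["mtx"],i["k1"])
o=bot.get_obs();print(o)
E
```

```text
[[ 0.795  0.445 -0.412  1.066]
 [ 0.606 -0.572  0.553 -0.753]
 [ 0.011 -0.689 -0.724  1.094]
 [ 0.     0.     0.     1.   ]] [[508.36464027   0.         314.87985662]
 [  0.         508.36464027 196.20891012]
 [  0.           0.           1.        ]] -0.11985233117996533
[[-1.000e-03 -9.950e-01  1.000e-01  3.430e-01]
 [-1.000e+00  1.000e-03  1.000e-03  1.500e-02]
 [-1.000e-03 -1.000e-01 -9.950e-01  1.387e+00]
 [ 0.000e+00  0.000e+00  0.000e+00  1.000e+00]] [[444.86841974   0.         317.65514899]
 [  0.         444.86841974 205.96804979]
 [  0.           0.           1.        ]] -0.07242955591261421
{'time': 0.1, 'q': array([6.45710433e+01, 5.00999342e+00, 1.00389952e+01, 9.50992135e+01,
       8.46891745e-04, 9.00011110e+01]), 'qd': array([-0.00826337, -0.07185446,  0.14306615, -0.1191159 ,  0.1230047 ,
        0.0984276 ]), 'joint_efforts': array([ 1.98976930e-03, -5.21560836e+01,  4.65653515e+01,  1.58777606e-02,
        1.41753562e-04,  9.57134404e-06]), 'ee_pos': array([0.23608893, 0.49656325, 0.25563433]), 'tcp_rot': array([-1.79929788e+02, -8.45529647e-04,  1.54569931e+02]), 'wrist_force': array([-0.17868605, -0.42520083, -0.27609905]), 'torque': array([-0.04542904,  0.00884633,  0.0315833 ]), 'grasp_force': 0.0, 'opening': 0.08544597924009457}
```

View pics/scene0.png

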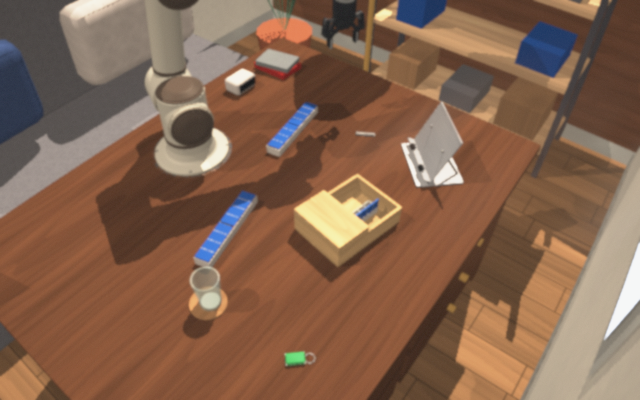

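View pics/top0.png

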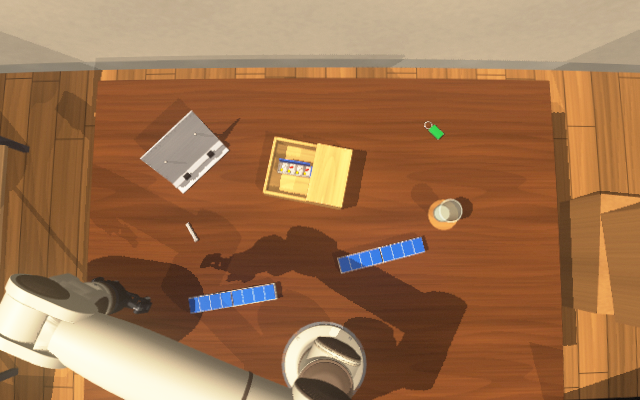

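The scene has three blue-lidded strips: top-view pixels (297,168) in the caddy, (233,298) and (382,255) on the table. The one in the caddy is meant, since it is partly covered, has an open lid and is the smallest. I'll confirm this in an enlarged crop.

Run:
```python
from h import *
a=cv2.imread("pics/top0.png")[125:220,250:365]; b=cv2.imread("pics/scene0.png")[165:270,285:410]
a=cv2.resize(a,None,fx=4.8,fy=4.8,interpolation=cv2.INTER_CUBIC)[:, :]
a=cv2.resize(a,(400,int(400*95/115)));b=cv2.resize(b,(400,336),interpolation=cv2.INTER_CUBIC)
h=min(len(a),len(b));cv2.imwrite("pics/crop1.png",np.hstack([a[:h],b[:h]]));print(h)
```

```text
330
```

View pics/crop1.png

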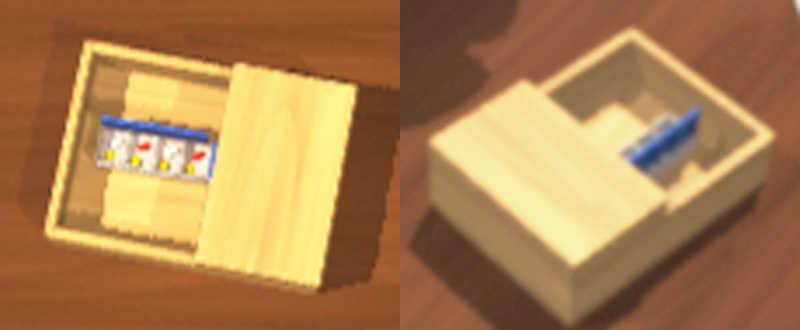

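The crop confirms it: the strip in the caddy has open pill cells and its lid standing on the far (+x world) side, and the cover lies over its -y world half. Next I'll compute the caddy pose.

Run:
```python
from h import *
f=lambda c:(250+c[0]/3.478,125+c[1]/3.478)
P=[((90,40),.06,(-121,88)),((47,237),.06,(-121,-88)),((236,62),.082,(13,88)),((357,86),.082,(121,88)),((320,292),.082,(121,-88)),((197,265),.082,(13,-88))]
W=np.array([atz("top",f(c),z)[:2] for c,z,_ in P]);L=np.array([l for *_,l in P])/1000
Lc=L-L.mean(0);Wc=W-W.mean(0);U,S,V=np.linalg.svd(Lc.T@Wc);R=(U@V).T;t=W.mean(0)-R@L.mean(0)
print("caddy",t,np.degrees(np.arctan2(R[1,0],R[0,0])),np.round((L@R.T+t-W)*1000,1))
for c,z in [((98,165),.026),((210,180),.026),((103,117),.06),((213,135),.06)]: 
  w=atz("top",f(c),z);print(c,w,R.T@(w[:2]-t))
i=bot.camera_info("wrist");o=bot.get_obs()
print(np.round(i["extrinsics"],3),i["mtx"][0],o["ee_pos"])
```

```text
caddy [0.57936085 0.04492806] -101.3436979131337 [[-1.1  2.4]
 [ 0.7  1.5]
 [-2.  -0.8]
 [-2.1 -2.6]
 [ 3.2 -1.1]
 [ 1.3  0.6]]
(98, 165) [0.58528525 0.13884174 0.026     ] [-0.09324436 -0.01266359]
(210, 180) [0.57158241 0.03892075 0.026     ] [ 0.00741993 -0.00644489]
(103, 117) [0.62169917 0.13177254 0.06      ] [-0.09347566  0.02442945]
(213, 135) [0.60556315 0.03575038 0.06      ] [0.00384456 0.02749562]
[[ 0.429  0.865  0.261  0.17 ]
 [ 0.903 -0.411 -0.126  0.529]
 [-0.002  0.29  -0.957  0.375]
 [ 0.     0.     0.     1.   ]] [285.58701349   0.         319.98328129] [0.23608893 0.49656325 0.25563433]
```

```bash
for i in 1 2 3; do python3 -m pendant '{"increments":[[-0.036,-0.0134,0,0,0],[-0.072,-0.0267,0,0,0],[-0.108,-0.04,0,0,0],[-0.144,-0.0534,0,0,0],[-0.18,-0.067,0,0,0]]}'|tail -1; done
python3 -m pendant '{"increments":[[0,0,0,7,0],[0,0,0,14,0],[0,0,0,21,0],[0,0,0,28,0],[0,0,0,35,0]]}'|tail -1
python3 -m pendant '{"increments":[[0,0,0,7,0],[0,0,0,14,0],[0,0,0,21,0],[0,0,0,28,0],[0,0,0,35,0]]}'|tail -1
python3 -m pendant '{"increments":[[0,0,0,6,0],[0,0,0,6,0]]}'
python3 - <<'E'
from h import *
o=bot.get_obs();i=bot.camera_info("wrist");cv2.imwrite("pics/w1.png",bot.camera("wrist"))
np.save("w1.npy",i,allow_pickle=True);print(o["ee_pos"],o["tcp_rot"],o["q"],np.round(i["extrinsics"],3))
E
```

```text
grasp_force: 0.0
grasp_force: 0.0
grasp_force: 0.0
grasp_force: 0.0
grasp_force: 0.0
time: 2.35
ee_pos: [0.6375, 0.0833, 0.2558]
tcp_rot: [-180.0, 0.0, 78.3]
wrist_force: [0.0, -0.7, 0.5]
opening: 0.0001
grasp_force: 0.0
[0.63746487 0.08331493 0.25575563] [-1.79952307e+02  1.54016234e-02  7.83019609e+01] [7.44575524e+00 1.84876246e+01 2.57772241e+01 9.73397053e+01
 1.09039747e-03 1.09143800e+02] [[ 0.979 -0.194 -0.061  0.653]
 [-0.203 -0.937 -0.285  0.156]
 [-0.002  0.291 -0.957  0.375]
 [ 0.     0.     0.     1.   ]]
```

View pics/w1.png

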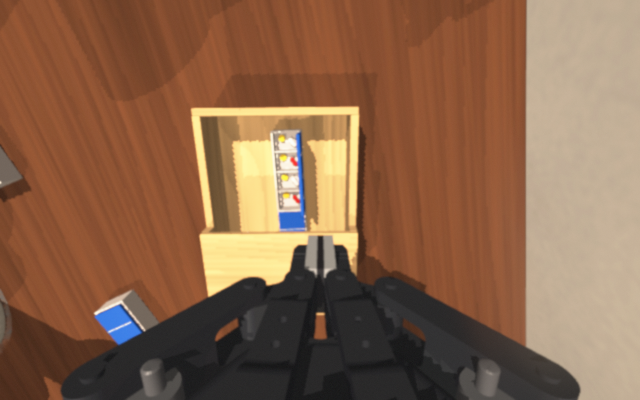

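The wrist view shows the front wall top at (191..359,108), the cover edge at v≈229, the organizer front end at (270..300,131) and its fixed lid starting at v≈211. The standing lid is the blue strip at u≈300-305.

Run:
```python
from h import *
i=np.load("w1.npy",allow_pickle=True).item()
P=[((192,109),.06,(-121,88)),((359,107),.06,(-121,-88)),((201,232),.082,(13,-88)),((358,231),.082,(13,88))]
P[0],P[1]=((192,109),.06,(-121,-88)),((359,107),.06,(-121,88))
W=np.array([atz("",c,z,i)[:2] for c,z,_ in P]);L=np.array([l for *_,l in P])/1000
Lc=L-L.mean(0);Wc=W-W.mean(0);U,S,V=np.linalg.svd(Lc.T@Wc);R=(U@V).T;t=W.mean(0)-R@L.mean(0)
print("caddy",t,np.degrees(np.arctan2(R[1,0],R[0,0])),np.round((L@R.T+t-W)*1000,1))
for n,c,z in [("front left",(270,131),.026),("front right",(299,130),.026),("fixlid left",(278,211),.03),("fixlid right",(304,211),.03),("cov left",(280,230),.03),("cov right",(306,230),.03),("lidtop f",(300,130),.061),("lidtop b",(306,209),.061)]:
  w=atz("",c,z,i);print(n,w[:2],R.T@(w[:2]-t))
img=cv2.imread("pics/w1.png")[95:245,180:370];cv2.imwrite("pics/w1c.png",cv2.resize(img,None,fx=4,fy=4,interpolation=cv2.INTER_CUBIC))
```

```text
caddy [0.58415155 0.05004297] -101.05892698183759 [[ 0.3  1.4]
 [ 0.5  1.2]
 [-1.1 -1.5]
 [ 0.3 -1.1]]
front left [0.58912634 0.14471804] [-0.09387124 -0.01327801]
front right [0.62326396 0.13885176] [-0.09466213  0.02135094]
fixlid left [0.57457933 0.04577762] [ 0.00602228 -0.00857629]
fixlid right [0.60721331 0.03903654] [0.00637837 0.02474475]
cov left [0.57068967 0.01964398] [ 0.03241673 -0.00738082]
cov right [0.60400651 0.0127634 ] [0.03277875 0.02663717]
lidtop f [0.62729218 0.14035651] [-0.09691162  0.02501573]
lidtop b [0.61414465 0.05149144] [-0.0071748  0.0291583]
```

View pics/w1c.png

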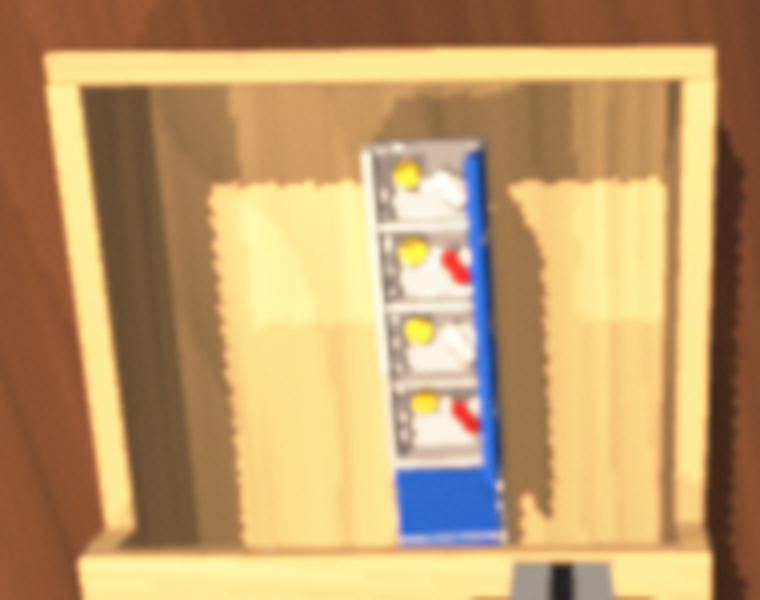

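```bash
python3 -m pendant '{"increments":[[0.0057,0.0049,0.035,-3,0],[0.0057,0.0049,0.07,-3,0],[0.0057,0.0049,0.1,-3,0],[0.0057,0.0049,0.1,-3,0]]}'
python3 - <<'E'
from h import *
i=bot.camera_info("wrist");im=bot.camera("wrist");cv2.imwrite("pics/w2.png",im)
np.save("w2.npy",i,allow_pickle=True);cv2.imwrite("pics/w2c.png",cv2.resize(im[0:300,100:500],None,fx=2,fy=2,interpolation=cv2.INTER_CUBIC))
E
```

```text
time: 2.73
ee_pos: [0.6407, 0.0876, 0.1489]
tcp_rot: [-179.4, 0.2, 81.8]
wrist_force: [-1.5, 1.1, -0.8]
opening: 0.0001
grasp_force: 0.0
```

View pics/w2c.png

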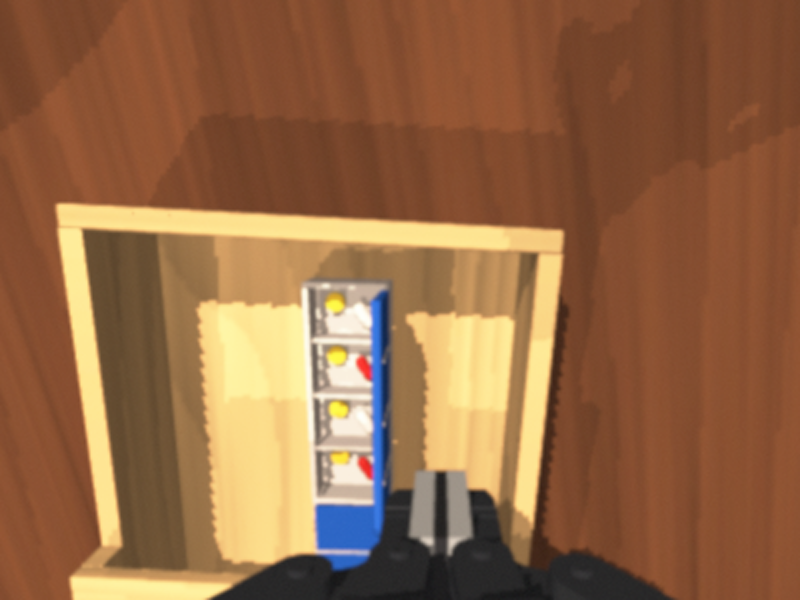

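The second view shows the front-left top corner at (251,141), the front-right at (295,141), the fixed lid start-left at (258,251) and the open lid's front free corner at (286,146). I'll triangulate these against w1.

Run:
```python
from h import *
a,b=[np.load(f"w{k}.npy",allow_pickle=True).item() for k in(1,2)]
t=np.array([.584,.050]);th=np.radians(-101.06);R=np.array([[np.cos(th),-np.sin(th)],[np.sin(th),np.cos(th)]])
for n,p,q,z in [("FL",(270.75,131.75),(251,141),.026),("FR",(301,129.5),(295.5,141),.026),("fix",(279,212.5),(258,251.5),.03),("lid f",(297.2,133),(286.5,146),.06),("wallL",(191.5,108.5),(129,102.5),.06),("wallR",(359,107),(381.5,115),.06)]:
  P=tri([ray("",p,a),ray("",q,b)]);w=atz("",q,z,b);print(n,P.round(4),w.round(4),(R.T@(w[:2]-t)).round(4))
print(atz("",(258+.0,251.5),.03,b),atz("",(291.5,251.5),.03,b))
```

```text
FL [0.5893 0.1441 0.0246] [0.5895 0.1447 0.026 ] [-0.094  -0.0128]
FR [0.6247 0.1381 0.0109] [0.6264 0.1394 0.026 ] [-0.0959  0.0245]
fix [0.5735 0.0415 0.0233] [0.5754 0.045  0.03  ] [ 0.0066 -0.0074]
lid f [0.6215 0.1376 0.0446] [0.6231 0.1399 0.06  ] [-0.0957  0.0211]
wallL [0.5206 0.1847 0.0607] [0.5202 0.1847 0.06  ] [-0.12   -0.0885]
wallR [0.695  0.1507 0.0469] [0.6926 0.1516 0.06  ] [-0.1205  0.0871]
[0.57543962 0.04496904 0.03      ] [0.60624054 0.04068962 0.03      ]
```

```bash
python3 -m pendant '{"increments":[[0,0.002,0.038,0,0],[0,0.002,0.077,0,0],[0,0.002,0.077,0,0]]}'
python3 - <<'E'
from h import *
im=bot.camera("wrist");cv2.imwrite("pics/w3c.png",cv2.resize(im[50:350,150:450],None,fx=1.8,fy=1.8,interpolation=cv2.INTER_CUBIC))
E
```

```text
time: 3.03
ee_pos: [0.6431, 0.0873, 0.0742]
tcp_rot: [-179.6, 0.1, 81.7]
wrist_force: [-0.8, 0.2, -2.1]
opening: 0.0001
grasp_force: 0.0
```

View pics/w3c.png

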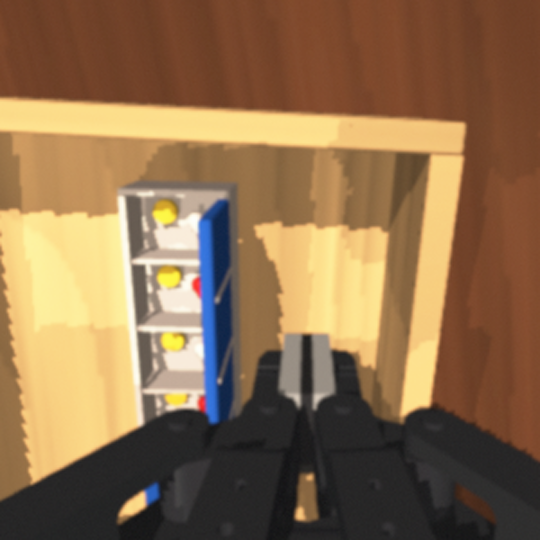

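The closed fingers stand at the lid's +y side, clear of it by about 1 cm (lid at crop u≈215, fingers at u≈285-330). I'll sweep now.

```bash
python3 -m pendant '{"increments":[[0,-0.005,0,0,0],[0,-0.01,0,0,0],[0,-0.015,0,0,0],[0,-0.02,0,0,0],[0,-0.025,0.001,0,0]]}'; python3 -m pendant '{"increments":[[0,-0.005,0.003,0,0],[0,-0.01,0.007,0,0],[0,-0.015,0.012,0,0],[0,-0.019,0.017,0,0],[0,-0.019,0.017,0,0]]}'
python3 - <<'E'
from h import *
im=bot.camera("wrist");cv2.imwrite("pics/w4c.png",cv2.resize(im[50:350,150:450],None,fx=1.8,fy=1.8,interpolation=cv2.INTER_CUBIC))
E
```

```text
time: 3.5
ee_pos: [0.6209, 0.0915, 0.0802]
tcp_rot: [179.9, -0.0, 81.6]
wrist_force: [-0.5, 0.2, 1.0]
opening: 0.0001
grasp_force: 0.2
time: 3.92
ee_pos: [0.6005, 0.0941, 0.0599]
tcp_rot: [-179.9, 0.0, 81.6]
wrist_force: [-0.6, -0.6, -0.9]
opening: 0.0001
grasp_force: 0.0
```

View pics/w4c.png

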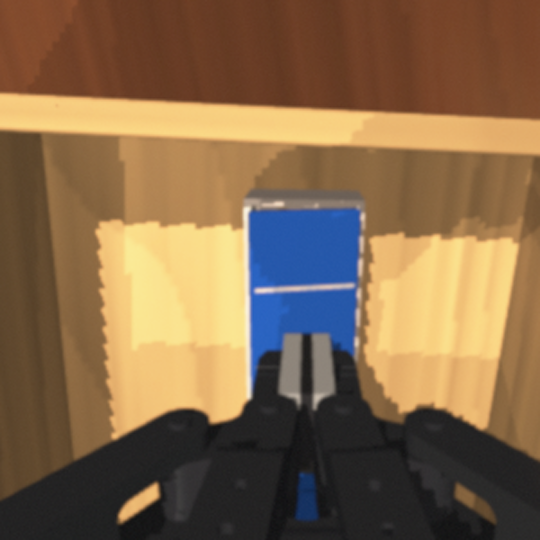

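The lid is over and nearly flat. Next I press it down.

```bash
python3 -m pendant '{"increments":[[0,-0.002,0.003,0,0],[0,-0.002,0.005,0,0],[0,-0.002,0.006,0,0],[0,-0.002,0.006,0,0]]}'; python3 -m pendant '{"increments":[[0,0,0.001,0,0],[0,0,0.002,0,0],[0,0,0.003,0,0],[0,0,0.003,0,0],[0,0,0.003,0,0]]}'
```

```text
time: 4.3
ee_pos: [0.6, 0.0944, 0.0552]
tcp_rot: [-180.0, 0.0, 81.6]
wrist_force: [0.2, -0.1, 0.5]
opening: -0.0002
grasp_force: 0.0
time: 4.72
ee_pos: [0.6002, 0.0944, 0.0548]
tcp_rot: [179.9, -0.0, 81.6]
wrist_force: [-8.3, -1.1, 19.3]
opening: 0.0004
grasp_force: 9.5
```

```bash
python3 -m pendant '{"increments":[[0,0,0,0,0],[0,0,0,0,0],[0,0,0,0,0]]}'|grep wrist; python3 -m pendant '{"increments":[[0,0,-0.035,0,0.03],[0,0,-0.07,0,0.085],[0,0,-0.09,0,0.085],[0,0,-0.09,0,0.085],[0,0,-0.09,0,0.085]]}'
python3 - <<'E'
from h import *
i=bot.camera_info("wrist");im=bot.camera("wrist");cv2.imwrite("pics/w5.png",im)
np.save("w5.npy",i,allow_pickle=True);cv2.imwrite("pics/w5c.png",cv2.resize(im[50:300,150:450],None,fx=2.4,fy=2.4,interpolation=cv2.INTER_CUBIC))
E
```

```text
wrist_force: [-8.2, -1.5, 19.8]
time: 5.38
ee_pos: [0.6008, 0.0945, 0.1435]
tcp_rot: [179.9, -0.0, 81.6]
wrist_force: [-0.1, 0.1, -1.1]
opening: 0.0605
grasp_force: 0.0
```

View pics/w5c.png

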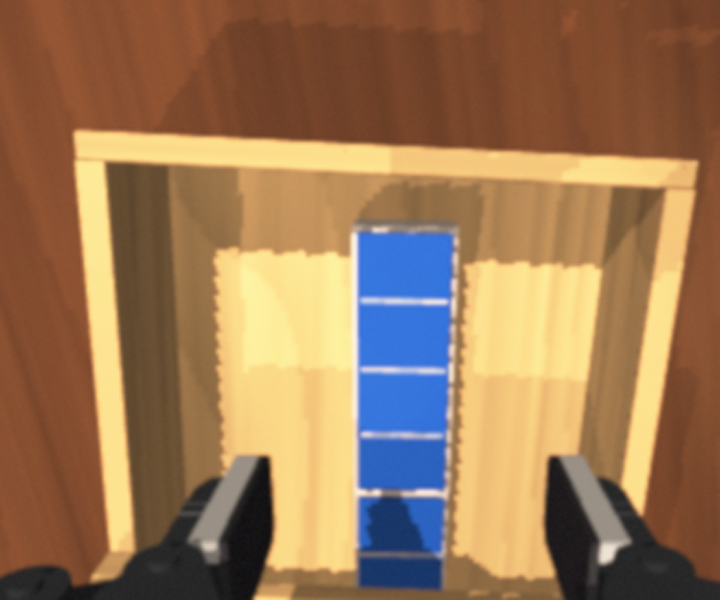

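The lid is shut flat. The organizer's front corners are at crop (352,228) and (459,228), with sides at (356,545) and (446,545). I'll compute the grip target from these.

Run:
```python
from h import *
i=np.load("w5.npy",allow_pickle=True).item()
f=lambda c:(150+c[0]/2.4,50+c[1]/2.4)
p=[atz("",f(c),.027,i)[:2] for c in[(352,230),(459,230),(356,550),(447,550)]]
F=(p[0]+p[1])/2;B=(p[2]+p[3])/2;d=(F-B)/np.linalg.norm(F-B);print(F,B,np.degrees(np.arctan2(d[1],d[0])),np.linalg.norm(p[0]-p[1]))
g=F-d*.055;o=bot.get_obs();y=np.radians(o["tcp_rot"][2]);X=np.array([np.cos(y),np.sin(y)]);Y=np.array([np.sin(y),-np.cos(y)])
e=g-o["ee_pos"][:2];print(g,o["ee_pos"],"tool dx,dy",e@X,e@Y, "yaw",o["tcp_rot"][2])
t=np.array([.584,.050]);th=np.radians(-101.06);R=np.array([[np.cos(th),-np.sin(th)],[np.sin(th),np.cos(th)]]);print(R.T@(F-t),R.T@(g-t))
```

```text
[0.60719266 0.14042427] [0.58719473 0.01719909] 80.78196376529549 0.03646684740499466
[0.59838211 0.08613455] [0.60006708 0.09439969 0.14197799] tool dx,dy -0.008422853586868052 -0.00045531777219140197 yaw 81.57154696430044
[-0.09319401  0.00541519] [-0.03822243  0.00718305]
```

```bash
python3 -m pendant '{"increments":[[-0.006,0,0.03,0.8,0.06],[-0.006,0,0.06,0.8,0.06],[-0.006,0,0.09,0.8,0.06],[-0.006,0,0.1,0.8,0.06],[-0.006,0,0.107,0.8,0.06]]}'; python3 -m pendant '{"increments":[[0,0,0.001,0,0.06],[0,0,0.001,0,0.03],[0,0,0.001,0,0.02],[0,0,0.001,0,0.02],[0,0,0.001,0,0.02]]}' 25;  python3 -m pendant '{"increments":[[0,0,0,0,0.02],[0,0,0,0,0.02],[0,0,0,0,0.02],[0,0,0,0,0.02],[0,0,0,0,0.02]]}'
```

```text
time: 5.85
ee_pos: [0.5972, 0.0882, 0.0321]
tcp_rot: [-179.7, 0.1, 80.8]
wrist_force: [-0.6, -0.1, 0.6]
opening: 0.0601
grasp_force: 0.0
time: 6.27
ee_pos: [0.6001, 0.0886, 0.0361]
tcp_rot: [179.8, -0.1, 80.8]
wrist_force: [-0.6, -0.2, 7.0]
opening: 0.0355
grasp_force: 26.0
time: 6.68
ee_pos: [0.6001, 0.0886, 0.0361]
tcp_rot: [179.8, -0.1, 80.8]
wrist_force: [-0.1, 0.7, 6.4]
opening: 0.0356
grasp_force: 26.1
```

```bash
python3 -m pendant '{"increments":[[0,0,-0.008,0,0.02],[0,0,-0.016,0,0.02],[0,0,-0.024,0,0.02],[0,0,-0.03,0,0.02],[0,0,-0.03,0,0.02]]}'
python3 - <<'E'
from h import *
i=bot.camera_info("wrist");im=bot.camera("wrist");cv2.imwrite("pics/w6.png",im)
np.save("w6.npy",i,allow_pickle=True)
s=cv2.resize(bot.camera("scene")[165:265,285:410],(400,320),interpolation=cv2.INTER_CUBIC)
cv2.imwrite("pics/w6c.png",np.hstack([cv2.resize(im[50:290,170:470],(400,320)),s]))
E
```

```text
time: 7.1
ee_pos: [0.5999, 0.0886, 0.0663]
tcp_rot: [179.9, -0.0, 80.8]
wrist_force: [-0.3, -0.2, -1.2]
opening: 0.0356
grasp_force: 25.2
```

View pics/w6c.png

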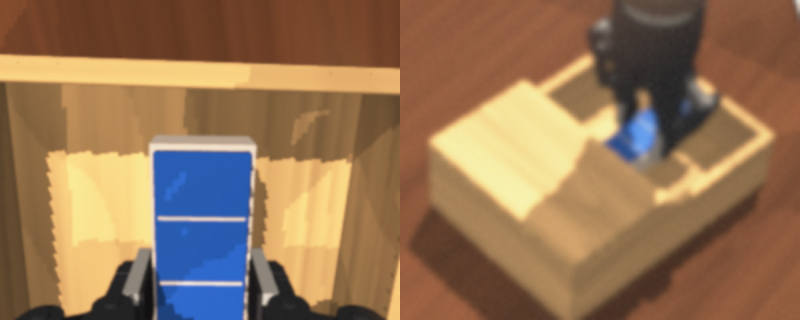

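```bash
cat >> h.py <<'E'
def tilt(im,i,o):
    """organizer tilt about the tool y axis from the shut lid's front edge (blue) in the wrist picture"""
    from scipy.spatial.transform import Rotation as Ro
    hsv=cv2.cvtColor(im,cv2.COLOR_BGR2HSV);m=cv2.inRange(hsv,(100,150,60),(130,255,255))
    n,lab,st,_=cv2.connectedComponentsWithStats(m)
    c=[k for k in range(1,n) if st[k,0]<320<st[k,0]+st[k,2] and st[k,4]>200]
    v=min(st[k,1] for k in c);r=np.where(m[v+3])[0];u=(r.min()+r.max()+1)/2;w=r.max()-r.min()+1
    T=np.array(o["ee_pos"]);Rt=Ro.from_euler("xyz",o["tcp_rot"],degrees=True).as_matrix()
    P=lambda a:T+Rt@np.array([.049*np.cos(a),0,.006-.049*np.sin(a)])
    A=np.radians(np.arange(-30,75,.5));vs=np.array([proj("",P(a),i)[1] for a in A])
    k=np.argmin(abs(vs-v));q=P(A[k]);hw=Rt@np.array([0,.0165,0])
    wp=abs(proj("",q+hw,i)-proj("",q-hw,i))[0]
    return dict(v=v,u=u,w=w,tilt=np.degrees(A[k]),wpred=wp,edge=q,v0=vs[60])
E
python3 - <<'E'
from h import *
i=np.load("w6.npy",allow_pickle=True).item();o=bot.get_obs();print(tilt(cv2.imread("pics/w6.png"),i,o))
E
```

```text
{'v': np.int32(164), 'u': np.float64(322.0), 'w': np.int64(72), 'tilt': np.float64(-11.0), 'wpred': np.float64(68.29618603733405), 'edge': array([0.60698155, 0.13594955, 0.04925173]), 'v0': np.float64(169.1988564550853)}
```

```bash
cat >> h.py <<'E'
def edge(im,i,o):
    t=tilt(im,i,o);a,b=[ray("",(t["u"]+s*t["w"]/2,t["v"]+1),i) for s in(-1,1)]
    k=.033/np.linalg.norm(a[1]-b[1]);p=a[0]+k*(a[1]+b[1])/2
    h=np.linalg.norm((p-o["ee_pos"])[:2]);dz=p[2]-o["ee_pos"][2]+.006
    return t["w"],p.round(4),"ahead %.4f up %.4f tilt %.1f"%(h,dz,np.degrees(np.arctan2(dz,h)))
E
python3 - <<'E'
from h import *
i=np.load("w6.npy",allow_pickle=True).item();o=bot.get_obs();print(edge(cv2.imread("pics/w6.png"),i,o))
i=np.load("w5.npy",allow_pickle=True).item();o={"ee_pos":np.array([.6001,.0944,.142]),"tcp_rot":np.array([180,0,81.57])};print(edge(cv2.imread("pics/w5.png"),i,o))
E
```

```text
(np.int64(72), array([0.6091, 0.138 , 0.056 ]), 'ahead 0.0505 up -0.0026 tilt -3.0')
(np.int64(38), array([0.6067, 0.1369, 0.013 ]), 'ahead 0.0431 up -0.1230 tilt -70.7')
```

```bash
python3 -m pendant '{"increments":[[0,0,-0.006,0,0.02],[0,0,-0.012,0,0.02],[0,0,-0.016,0,0.02],[0,0,-0.02,0,0.02],[0,0,-0.02,0,0.02]]}'
cat > m.py <<'E'
from h import *
import sys
i=bot.camera_info("wrist");im=bot.camera("wrist");cv2.imwrite(f"pics/{sys.argv[1]}.png",im);np.save(sys.argv[1]+".npy",i,allow_pickle=True);print(edge(im,i,bot.get_obs()))
E
python3 m.py m1;python3 -m pendant '{"increments":[[0,0,-0.004,0,0.02],[0,0,-0.008,0,0.02],[0,0,-0.011,0,0.02],[0,0,-0.011,0,0.02]]}';python3 m.py m2
```

```text
time: 7.62
ee_pos: [0.5992, 0.0885, 0.085]
tcp_rot: [180.0, -0.0, 80.8]
wrist_force: [0.1, -0.6, -2.0]
opening: 0.0354
grasp_force: 25.7
(np.int64(74), array([0.6079, 0.1378, 0.0784]), 'ahead 0.0500 up -0.0002 tilt -0.3')
time: 8.0
ee_pos: [0.5992, 0.0885, 0.096]
tcp_rot: [180.0, -0.0, 80.8]
wrist_force: [-0.2, -0.2, -2.5]
opening: 0.0352
grasp_force: 25.5
(np.int64(79), array([0.6074, 0.1361, 0.0983]), 'ahead 0.0483 up 0.0086 tilt 10.1')
```

```bash
python3 -m pendant '{"increments":[[0,0,-0.003,0,0.02],[0,0,-0.006,0,0.02],[0,0,-0.006,0,0.02]]}';python3 m.py m3; python3 -m pendant '{"increments":[[0,0,0.004,0,0.02],[0,0,0.008,0,0.02],[0,0,0.012,0,0.02],[0,0,0.012,0,0.02]]}';python3 m.py m4
```

```text
time: 8.3
ee_pos: [0.5992, 0.0885, 0.1019]
tcp_rot: [180.0, -0.0, 80.8]
wrist_force: [-0.3, 0.9, -3.8]
opening: 0.0353
grasp_force: 25.5
(np.int64(81), array([0.6072, 0.1349, 0.1077]), 'ahead 0.0470 up 0.0120 tilt 14.3')
time: 8.68
ee_pos: [0.5986, 0.0884, 0.088]
tcp_rot: [-179.9, 0.0, 80.8]
wrist_force: [0.1, 0.1, -1.2]
opening: 0.0354
grasp_force: 25.7
(np.int64(81), array([0.6066, 0.1347, 0.0937]), 'ahead 0.0470 up 0.0113 tilt 13.5')
```

```bash
python3 - <<'E'
from h import *
for c,z in [((228,152),0),((228,152),.05),((192,111),.17),((184,192),0),((141,157),.17)]: print(c,z,atz("top",c,z).round(3))
for c in [(192,232),(278,292),(275,284),(338,272),(340,260),(425,245)]: print(c,atz("top",c,.02).round(3))
E
python3 -m pendant '{"increments":[[0.012,0,-0.003,0,0.02],[0.025,0,-0.007,0,0.02],[0.037,0,-0.01,0,0.02],[0.05,0,-0.014,0,0.02],[0.05,0,-0.014,0,0.02]]}';python3 m.py m5
```

```text
(228, 152) 0 [0.656 0.302 0.   ]
(228, 152) 0.05 [0.645 0.292 0.05 ]
(192, 111) 0.17 [0.737 0.373 0.17 ]
(184, 192) 0 [0.528 0.44  0.   ]
(141, 157) 0.17 [0.605 0.514 0.17 ]
(192, 232) [0.401 0.405 0.02 ]
(278, 292) [0.219 0.137 0.02 ]
(275, 284) [0.243 0.147 0.02 ]
(338, 272) [ 0.279 -0.045  0.02 ]
(340, 260) [ 0.315 -0.052  0.02 ]
(425, 245) [ 0.36  -0.314  0.02 ]
time: 9.15
ee_pos: [0.6078, 0.1409, 0.1045]
tcp_rot: [179.9, -0.1, 80.9]
wrist_force: [-0.0, -0.3, -0.4]
opening: 0.0353
grasp_force: 25.7
(np.int64(81), array([0.6157, 0.1873, 0.1104]), 'ahead 0.0482 up 0.0124 tilt 14.4')
```

```bash
python3 -m pendant '{"increments":[[0.012,0,-0.003,0,0.02],[0.025,0,-0.007,0,0.02],[0.037,0,-0.01,0,0.02],[0.05,0,-0.014,0,0.02],[0.058,0,-0.016,0,0.02]]}';python3 m.py m6; python3 -m pendant '{"increments":[[0,0,-0.01,0,0.02],[0,0,-0.025,0,0.02],[0,0,-0.04,0,0.02],[0,0,-0.06,0,0.02],[0,0,-0.06,0,0.02]]}'; python3 m.py m7
```

```text
time: 9.62
ee_pos: [0.6168, 0.197, 0.12]
tcp_rot: [180.0, -0.0, 80.8]
wrist_force: [-0.9, 0.6, -1.9]
opening: 0.0355
grasp_force: 25.7
(np.int64(81), array([0.6247, 0.2434, 0.1258]), 'ahead 0.0462 up 0.0117 tilt 14.2')
time: 10.08
ee_pos: [0.6174, 0.1949, 0.1841]
tcp_rot: [179.7, -0.1, 80.7]
wrist_force: [0.6, -1.2, 0.3]
opening: 0.0356
grasp_force: 25.7
(np.int64(81), array([0.6254, 0.2412, 0.19  ]), 'ahead 0.0471 up 0.0140 tilt 16.5')
```

```bash
python3 -m pendant '{"increments":[[-0.01,-0.035,0,0,0.02],[-0.02,-0.07,0,0,0.02],[-0.029,-0.103,0,0,0.02]]}';python3 -m pendant '{"increments":[[-0.01,-0.035,0,0,0.02],[-0.02,-0.07,0,0,0.02],[-0.029,-0.103,0,0,0.02],[-0.029,-0.103,0,0,0.02]]}'; python3 m.py m8; python3 -m pendant '{"increments":[[0,0,0.03,0,0.02],[0,0,0.06,0,0.02],[0,0,0.075,0,0.02],[0,0,0.085,0,0.02],[0,0,0.095,0,0.02]]}'; python3 m.py m9
```

```text
time: 10.38
ee_pos: [0.5083, 0.1821, 0.1772]
tcp_rot: [-179.9, 0.1, 80.7]
wrist_force: [0.0, 0.9, -1.6]
opening: 0.0355
grasp_force: 26.1
time: 10.72
ee_pos: [0.3987, 0.1696, 0.1788]
tcp_rot: [-179.9, 0.1, 80.8]
wrist_force: [2.9, 0.5, -0.5]
opening: 0.0355
grasp_force: 26.3
(np.int64(262), array([0.3986, 0.2364, 0.2627]), 'ahead 0.0662 up 0.0897 tilt 53.5')
time: 11.18
ee_pos: [0.4039, 0.1706, 0.0831]
tcp_rot: [-180.0, 0.0, 80.8]
wrist_force: [0.7, 0.3, -0.7]
opening: 0.0355
grasp_force: 26.3
(np.int64(361), array([0.4027, 0.2399, 0.1766]), 'ahead 0.0695 up 0.1009 tilt 55.5')
```

```bash
python3 -m pendant '{"increments":[[0,0,0.01,0,0.02],[0,0,0.02,0,0.02],[0,0,0.03,0,0.02],[0,0,0.037,0,0.02],[0,0,0.042,0,0.02]]}'; python3 -m pendant '{"increments":[[0,0,0.005,0,0.02],[0,0,0.009,0,0.02],[0,0,0.009,0,0.02]]}'; python3 m.py n1
```

```text
time: 11.65
ee_pos: [0.4037, 0.1708, 0.0415]
tcp_rot: [-180.0, 0.0, 80.8]
wrist_force: [0.7, 1.1, 1.4]
opening: 0.035
grasp_force: 26.6
time: 11.9
ee_pos: [0.4035, 0.1707, 0.0325]
tcp_rot: [-180.0, 0.0, 80.8]
wrist_force: [0.5, -0.5, 0.6]
opening: 0.0352
grasp_force: 26.6
(np.int64(71), array([0.412 , 0.2203, 0.0202]), 'ahead 0.0503 up -0.0068 tilt -7.7')
```

```bash
python3 -m pendant '{"increments":[[0,0,0,0,0.065],[0,0,0,0,0.065],[0,0,0,0,0.065],[0,0,0,0,0.065]]}'|tail -2; python3 m.py n2; python3 -m pendant '{"increments":[[-0.012,0,0,0,0.065],[-0.024,0,0,0,0.065],[-0.036,0,0,0,0.065],[-0.045,0,0,0,0.065],[-0.045,0,0,0,0.065]]}'
python3 - <<'E'
from h import *
im=bot.camera("wrist");m=cv2.inRange(cv2.cvtColor(im,cv2.COLOR_BGR2HSV),(100,150,60),(130,255,255))
for v in range(0,260,10):
  r=np.where(m[v,200:440])[0]+200
  if len(r):print(v,r.min(),r.max(),len(r),end=" | ")
E
```

```text
opening: 0.065
grasp_force: 0.0
(np.int64(70), array([0.4122, 0.221 , 0.019 ]), 'ahead 0.0509 up -0.0085 tilt -9.4')
time: 12.75
ee_pos: [0.3962, 0.1246, 0.0333]
tcp_rot: [-180.0, 0.0, 80.7]
wrist_force: [0.9, 0.9, 0.0]
opening: 0.0648
grasp_force: 0.0
50 281 358 78 | 60 281 358 78 | 70 281 358 78 | 80 282 357 76 | 90 282 357 76 | 100 283 356 74 | 110 283 356 74 | 120 283 356 74 | 130 284 356 73 | 140 284 355 72 | 150 284 355 72 | 160 285 354 70 | 170 285 354 70 | 180 286 354 69 | 190 286 353 68 | 200 287 353 67 | 210 287 353 67 | 220 287 353 67 | 230 288 352 65 | 240 288 352 65 | 250 289 352 64 |
```

The strip lies flat, aligned and centred between the fingers, and the lid is shut. Next I'll grip at the middle and lift.

```bash
python3 -m pendant '{"increments":[[0,0,0.001,0,0.02],[0,0,0.001,0,0.02],[0,0,0.001,0,0.02],[0,0,0.001,0,0.02],[0,0,0.001,0,0.02]]}' 60; python3 -m pendant '{"increments":[[0,0,0,0,0.02],[0,0,0,0,0.02],[0,0,0,0,0.02]]}' |tail -2; for k in 1 2; do python3 -m pendant '{"increments":[[0,0,-0.018,0,0.02],[0,0,-0.037,0,0.02],[0,0,-0.057,0,0.02],[0,0,-0.075,0,0.02],[0,0,-0.09,0,0.02]]}'; done;  python3 -m pendant '{"increments":[[0,0,0,0,0.02],[0,0,0,0,0.02],[0,0,0,0,0.02]]}'
python3 - <<'E'
from h import *
i=bot.camera_info("wrist");im=bot.camera("wrist");cv2.imwrite("pics/n3.png",im);m=cv2.inRange(cv2.cvtColor(im,cv2.COLOR_BGR2HSV),(100,150,60),(130,255,255))
for v in range(20,260,10):
  r=np.where(m[v,270:370])[0]+270
  if len(r):print(v,r.min(),r.max(),len(r),end=" | ")
# predicted blue width on level lid plane (z = pivot height)
o=bot.get_obs();z=o["ee_pos"][2]-.006
for v in(80,150,220):
  P=atz("",(320,v),z,i);Y=np.array([.987,-.16,0])*.0165;print(v,proj("",P+Y,i)[0]-proj("",P-Y,i)[0],P)
cv2.imwrite("pics/s3.png",bot.camera("scene"));cv2.imwrite("pics/t3.png",bot.camera("top"))
E
```

```text
time: 13.22
ee_pos: [0.3967, 0.1267, 0.0325]
tcp_rot: [180.0, -0.0, 80.8]
wrist_force: [-0.7, -0.8, 5.0]
opening: 0.0341
grasp_force: 60.4
opening: 0.0345
grasp_force: 60.4
time: 13.88
ee_pos: [0.3964, 0.1265, 0.123]
tcp_rot: [-180.0, 0.0, 80.8]
wrist_force: [-0.5, 0.5, -2.3]
opening: 0.0347
grasp_force: 60.3
time: 14.3
ee_pos: [0.3965, 0.1265, 0.2131]
tcp_rot: [-180.0, 0.0, 80.8]
wrist_force: [0.2, 0.1, -1.3]
opening: 0.0345
grasp_force: 60.3
time: 14.55
ee_pos: [0.3963, 0.1264, 0.2109]
tcp_rot: [-179.9, 0.0, 80.8]
wrist_force: [-0.3, 0.3, -2.4]
opening: 0.0345
grasp_force: 60.4
60 281 359 79 | 70 282 358 77 | 80 282 358 77 | 90 282 358 77 | 100 283 358 76 | 120 283 357 75 | 130 284 356 73 | 140 284 356 73 | 150 285 355 71 | 160 285 355 71 | 180 286 354 69 | 190 286 354 69 | 200 287 354 68 | 210 287 353 67 | 230 288 353 66 | 240 288 352 65 | 250 287 352 66 | 80 81.06433069607795 [0.41024367 0.21120337 0.20477944]
150 75.62059589421904 [0.40569767 0.18321724 0.20477944]
220 70.23208811160282 [0.40044798 0.15089915 0.20477944]
```

The blue width profile matches the one measured on the table, so the strip is held level with its lid shut, at about 0.18 m. I'm handing it in.

```bash
python3 -c "
from workcell import bot
print(bot.job_done())"
```

```text
the job is handed in; nothing more can be done
None
```

I pressed the lid shut in the caddy, drew the organizer out tilted and front end first, and handed the job in with it held level and lid up, underside about 18 cm above the table; I set it down on the table once to level and regrip it, the moves stayed clear of the bystanders, and the hand-in returned no verdict.

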